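Ready the griddle: drip tray home, heat dial to two dots

TASK

Get the table griddle ready with a fingertip; nothing needs to be picked up. First push the half-open drip tray at its front fully home, then press a fingertip on the knurled heat dial and rub it round clockwise until its pointer clicks in at the two-dot mark, and let go of it there. Leave everything else where it stands.

Things in the scene. Friction and masses are not known exactly. Their poses are not given: they have to be found in the camera images.
- griddle: Steel table griddle, fixed, 340 mm deep (x), 380 mm wide (y). Origin under its centre at table height; x points from its front edge to its back, y to its left seen from the robot, z up. The front 120 mm is a flat deck 60 mm high with the heat dial at its right end; behind it the dark hot plate, 68 mm high, rim up to 84 mm at the back.
- dial_mid (a point): Centre of the heat dial's flat top, unpressed: 66 mm above the table, 65 mm behind the griddle's front edge, 95 mm right of its middle; griddle's axes. The dial is a black disc of 80 mm diameter, only 4 mm proud of its collar, knurled round the rim of its top, with a white pointer line. It rides on a spring: gives from about 2 N of downward push, then 1 mm per 1.5 N, up to 4 mm.
- heat_dial (a joint): Dial angle, rad, growing clockwise from above. Detents: 0 (open ring, off), 0.70 (one dot), 1.40 (two dots), 2.10 (three dots); humps between at 0.35, 1.05, 1.75; let go, it falls into the detent of its side. Needs up to 0.025 N m; fingertip friction about 0.35. Starts at ring or one dot. Pointer and marks (53 mm from the axis) lie at 1.05 rad minus this value from the griddle's x towards its y.
- drip_tray (a joint): How far the drip tray is out, in m: 0 fully home (hard stop), 0.08 fully out. Stays where it is left; needs about 2 N to slide. Starts 0.030 to 0.055 out.
- tray_front (a point): Middle of the drip tray's plain front panel, on the outer face that looks to the griddle's front (its -x); the panel is 200 mm wide, 38 mm high (from 12 to 50 mm above the table) and 12 mm thick. The tray slides along the griddle's x axis; home, this face stands 12 mm in front of the griddle's front edge.
- salt_mill: Chrome press-button salt mill, 44 mm wide, 130 mm tall, loose, standing on the griddle's deck left of the dial. Origin at the centre of its underside. Leave alone.
- glass_bowl: Small glass bowl, 90 mm wide, 45 mm high, loose, on a 6 mm cork coaster (100 mm wide) in front of the dial, right of the tray. Origin at the centre of its underside. Leave alone.
- tortilla_dish: Round white ceramic dish with closed lid, 224 mm wide, 117 mm tall, at the left. Origin at the centre of its underside. Leave alone.
- spatula: Black nylon spatula, 290 mm long, lying flat on the table at the right of the griddle. Origin at the middle of its length. Leave alone.
- tongs: Stainless steel tongs, 260 mm long, lying across the griddle's hot plate. Origin near the middle. Leave alone.

How it is judged:
On the way, in this order (a step that is already met when the one before it is completed fails the run):
1. the drip tray is pushed fully home (value of joint drip_tray below 0.004 m), for 0.2 s.
2. the heat dial is turned into the two-dot detent (value of joint heat_dial between 1.25 and 1.55 rad), for 0.2 s.
At the end, for the whole second after the job is handed in: The drip tray is home to within 4 mm, and the heat dial rests in the two-dot detent (1.40 rad, within 0.12 rad), let go (value of joint drip_tray below 0.004 m and value of joint heat_dial between 1.28 and 1.52 rad and velocity of joint heat_dial between -0.1 and 0.1 rad/s); the robot touches nothing.
It fails at once if the salt mill is moved more than 20 mm, lifted or knocked over (distance of salt_mill from where it was at the start of the episode above 0.02 m or angle between salt_mill's own z axis and vertical above 0.4 rad).
It fails at once if the glass bowl is moved more than 20 mm or lifted (distance of glass_bowl from where it was at the start of the episode above 0.02 m).
It fails at once if the tortilla dish is moved more than 20 mm or lifted (distance of tortilla_dish from where it was at the start of the episode above 0.02 m).
It fails at once if the spatula is moved more than 20 mm or lifted (distance of spatula from where it was at the start of the episode above 0.02 m).
It fails at once if the tongs are moved more than 20 mm or lifted (distance of tongs from where it was at the start of the episode above 0.02 m).
It also fails if it takes over 45 s, if anything falls off the work surface, if the arm or the gripper's body presses on something with over 40 N, if the wrist force passes 120 N, or if a joint passes its speed limit or range.

ROBOT

A 6-joint arm with a two-finger parallel gripper is mounted at the origin on the work surface. World frame = base frame: x ahead of the robot, y to its left, z up, the work surface at z = 0. Lengths are in m, angles in rad, forces in N, time in s.
With the tool pointing down it reaches from about 0.225 to 0.875 m from the base axis. Payload 3.4 kg.
Tool frame: the origin (TCP) lies at the very end of the fingers, on their centre line; the grasp point (between the pads) lies 19 mm behind it (grip_depth is the distance from the TCP to the grasp point, in m); x points along the fingers, z is the direction in which the jaws open and shut, and the axes are right-handed (so a half turn about x gives the same grasp; the last joint's range is limited). The gripper opens to 85 mm and grips with 20 to 120 N. Pads are 22 mm wide; open, the fingers measure 114 mm over their backs; the gripper's body (76 mm by 85 mm) begins 54 mm behind the grasp point. The pads swing forward as they close: fully open they stand 13 mm farther back than shut.
Start: joints at [1.182, 0.276, 1.505, -0, 1.361, -0.121], TCP at [0.152, 0.555, 0.231] pointing down, gripper open.
Joint ranges: [-2.89, 2.89], [-0.75, 2.08], [0.22, 2.7], [-1.18, 4.32], [0.11, 2.71], [-2.7, 2.7]. Speed limits (rad/s): [2.57, 2.57, 3.14, 3.14, 3.14, 3.14].

INTERFACE

Orientations are given as a unit quaternion [w, x, y, z].
In Python, from rig import get_state, get_image, sign_off, grip_depth gives the robot as it stands. The module is installed in compiled form; this text tells all that it offers.
- The arm moves only by the tool arm_command, never from a script. Its argument "series" is a list of rows, each an object with "dp": the shift along the tool's x, y, z scaled (see below), a list of three; "angular": the turn, a rotation vector about the tool's x, y, z scaled (see below), a list of three; "gripper": the finger opening in mm, from 0 to 85.4. A call has exactly 8 rows; each row shifts and turns the pose as measured when the row begins, along the tool's axes as they then stand; what a row does not reach is not made up. The controller multiplies each number of a shift by 0.12 m and each number of a turn by 90 degrees. A row lasts 1/8 s, in which the tool goes at most 62.5 mm and 10.7 degrees, less where a joint would pass 70% of its speed; a pose out of reach is approached as far as the arm can. A call with a number of a shift or a turn outside -1 to 1 is refused whole. A call with a gripper value outside its range is refused whole. The fingers move at their own pace and stop on an object; "grip_force" is the grip in N (left out, the last holds). Time passes only in rows, so rows that do not move let the fingers close, or fill a call up. It gives the time, the measured TCP pose, the force and the opening at its end, in the units of the state.
- get_state(): the state, without advancing time (a new reading comes with each control period).
- get_image(name): name is "scene" or "side" or "wrist"; returns a dict with "image" (420x560x3 uint8, blue, green, red), "depth" (420x560 float32, m along the optical axis (not along the pixel's ray), 0 where there is no reading), "mtx" (3x3 intrinsics, pixels), "k1" (the pictures are not rectified: a ray, as slopes to the right and down, at radius r is drawn at 1 + k1 r^2 times it, then the intrinsics apply), "view" (4x4, takes a point from world to camera coordinates); the wrist camera has in their place "mount" (4x4, takes a point from camera to tool coordinates, whose origin is the TCP and whose axes are the tool frame's). Camera axes: x right, y up, looking along -z (the intrinsics and any distortion apply to the point x, -y, -z); pixel columns grow to the right and rows downward; lengths in m; the calibration is good to about 2 mm. A picture is of the moment at which its call begins: read the wrist's pose just before it.
- sign_off(): hands the job in, once; it reports no verdict.
The state is a dict: "clock": time; "qpos": joint angles; "qd": joint speeds; "effort": joint torques, N m; "position": TCP position; "ee_rot": TCP orientation; "contact_force": force on the tool from outside, world axes, zero at the start; "moment": the same for the moment, N m; "width": finger opening in m.
Only numpy, scipy, OpenCV 4.12 (cv2) and the standard library are available. Lean on these libraries where they do the work, as an engineer would, in place of code of your own. Each camera call takes 0.05 s, during which the arm holds its last target. There are 200 camera calls.

## Working session

There is one attempt and no reset: what is moved stays moved. The work goes in short steps, Python scripts to look and compute and a tool call to move; the robot and the scene stay as the last step left them, time stands still between calls to the robot, and variables do not carry over. Pictures are saved under pics/ and viewed, about 8 in all and at most 12, crops included, and the job is handed in when it is done.

Besides the shell and the picture viewer there is one more tool, called after "Request:" as name(argument=value, ...), one argument or row to a line, values as JSON. arm_command: Moves the arm, as the interface text tells. Its arguments: {"type":"object","properties":{"series":{"type":"array","items":{"type":"object","properties":{"dp":{"type":"array","items":{"type":"number"}},"angular":{"type":"array","items":{"type":"number"}},"gripper":{"type":"number"}}}},"grip_force":{"type":"number"}},"required":["series"]}

```bash
mkdir -p pics; cat > h.py <<'E'
import numpy as np, cv2
from rig import get_state, get_image
from scipy.spatial.transform import Rotation as R
def pose():
    s=get_state(); w,x,y,z=s["ee_rot"]; T=np.eye(4); T[:3,:3]=R.from_quat([x,y,z,w]).as_matrix(); T[:3,3]=s["position"]; return T
def grab(n):
    T=pose(); d=get_image(n)
    d["c2w"]=T@np.array(d["mount"]) if n=="wrist" else np.linalg.inv(np.array(d["view"]))
    return d
def ray(d,uv):
    m=np.array(d["mtx"]); p=(np.array(uv,float)-[m[0,2],m[1,2]])/[m[0,0],m[1,1]]
    r=np.linalg.norm(p); q=r
    for _ in range(20): q=r/(1+d["k1"]*q*q)
    s=p*(q/r if r>0 else 1)
    return d["c2w"][:3,3], d["c2w"][:3,:3]@np.array([s[0],-s[1],-1])
def onz(d,uv,z):
    o,v=ray(d,uv); return o+v*(z-o[2])/v[2]
def bydepth(d,uv):
    o,v=ray(d,uv); return o+v*d["depth"][int(uv[1]),int(uv[0])]
def pix(d,P):
    c=np.linalg.inv(d["c2w"])@np.append(P,1); s=np.array([c[0],-c[1]])/-c[2]
    s=s*(1+d["k1"]*(s@s)); m=np.array(d["mtx"]); return s*[m[0,0],m[1,1]]+[m[0,2],m[1,2]]
E
python3 - <<'E'
from h import *
import pickle
s=get_state();print(s); print(pose())
for n in("scene","side","wrist"):
    d=grab(n);cv2.imwrite(f"pics/{n}0.png",d["image"]);pickle.dump(d,open(n+"0.pkl","wb"));print(n,d["c2w"].round(3).tolist(),d["k1"],d["mtx"])
a=cv2.imread("pics/scene0.png")
cv2.imwrite("pics/scene0b.png",cv2.resize(a,(800,600)))
E
```

```text
{'clock': 0.0, 'qpos': array([ 1.18199916e+00,  2.76644616e-01,  1.50611560e+00, -2.93535943e-06,
        1.36068392e+00, -1.21021275e-01]), 'qd': array([-4.76302424e-04, -8.33582851e-04, -1.07379455e-05, -3.20088441e-04,
       -1.45318009e-04,  3.54600973e-04]), 'effort': array([ 4.46206031e-04, -4.16768503e+01, -2.45811260e+01,  1.39409835e-04,
        1.10414889e-02, -1.17585293e-05]), 'position': array([0.15196112, 0.55402812, 0.23041839]), 'ee_rot': array([ 0.56170485, -0.42911311,  0.56283308,  0.42844897]), 'contact_force': array([-0.13826415, -0.97683557, -0.63597679]), 'moment': array([-0.0556034 , -0.00130462,  0.00146058]), 'width': 0.08513728551099368}
[[-6.99195647e-04 -9.64361838e-01  2.64586010e-01  1.51961116e-01]
 [-1.71438737e-03  2.64586842e-01  9.64360339e-01  5.54028121e-01]
 [-9.99998286e-01  2.20673636e-04 -1.83828773e-03  2.30418389e-01]
 [ 0.00000000e+00  0.00000000e+00  0.00000000e+00  1.00000000e+00]]
scene [[-0.685, -0.397, 0.611, 1.466], [0.728, -0.386, 0.566, 0.838], [0.011, 0.833, 0.554, 0.889], [0.0, 0.0, 0.0, 1.0]] -0.19910605117579633 [[546.19316506   0.         282.14648187]
 [  0.         546.19316506 211.65469055]
 [  0.           0.           1.        ]]
side [[-0.998, 0.052, -0.037, 0.519], [-0.062, -0.622, 0.78, 1.096], [0.017, 0.781, 0.624, 0.964], [0.0, 0.0, 0.0, 1.0]] -0.06233150099261168 [[476.90650981   0.         283.44424849]
 [  0.         476.90650981 206.47730385]
 [  0.           0.           1.        ]]
wrist [[0.266, -0.923, -0.278, 0.081], [0.964, 0.254, 0.078, 0.573], [-0.001, -0.289, 0.957, 0.372], [0.0, 0.0, 0.0, 1.0]] -0.08666107446622412 [[362.94354295   0.         282.92654816]
 [  0.         362.94354295 210.8396463 ]
 [  0.           0.           1.        ]]
```

View pics/scene0b.png

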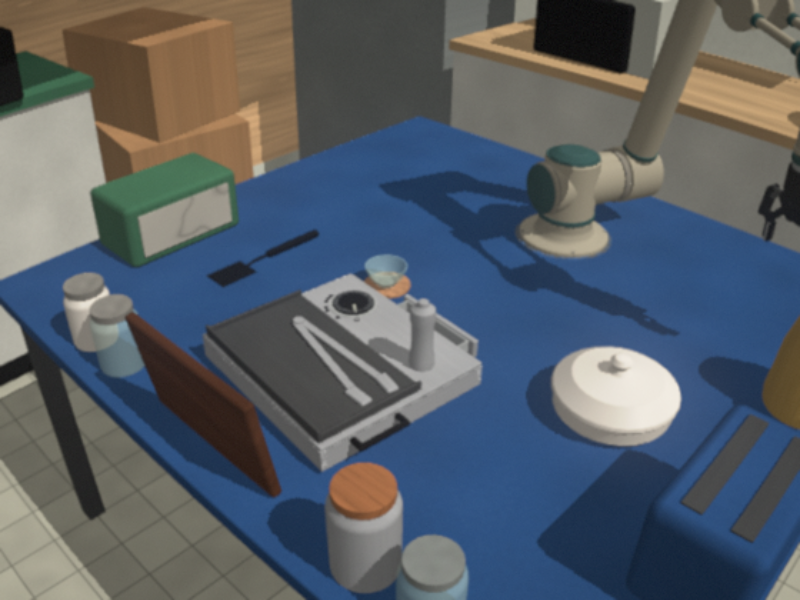

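View pics/side0.png

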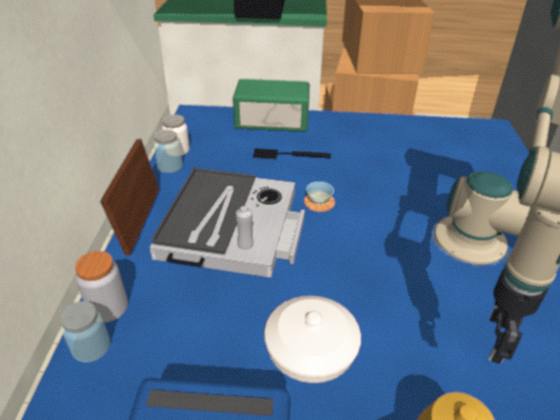

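```bash
python3 - <<'E'
from h import *
import pickle
S=pickle.load(open("scene0.pkl","rb"));D=pickle.load(open("side0.pkl","rb"))
a=cv2.resize(D["image"][160:280,145:345],None,fx=4,fy=4,interpolation=cv2.INTER_CUBIC)
cv2.imwrite("pics/sidecrop.png",a)
b=cv2.resize(S["image"][180:340,140:345],None,fx=3.7,fy=3.7,interpolation=cv2.INTER_CUBIC)
cv2.imwrite("pics/scenecrop.png",b)
for n,d,k in(("side",D,dict(fr=(297,180),fl=(273,270),dial=(268,196))),("scene",S,dict(fr=(245,193),fl=(336,258),dial=(248,211)))):
    for q,uv in k.items(): print(n,q,onz(d,uv,.066 if q=="dial" else .06).round(4),bydepth(d,uv).round(4))
E
```

```text
side fr [ 0.538  -0.1769  0.06  ] [ 0.5392 -0.2594  0.0014]
side fl [0.5844 0.232  0.06  ] [ 0.589   0.171  -0.0038]
side dial [ 0.6242 -0.0753  0.066 ] [ 0.6241 -0.0739  0.0671]
scene fr [ 0.5559 -0.1535  0.06  ] [ 0.5549 -0.1545  0.0591]
scene fl [0.609  0.2244 0.06  ] [0.5922 0.2124 0.0437]
scene dial [ 0.6211 -0.0726  0.066 ] [ 0.6233 -0.0702  0.0682]
```

View pics/sidecrop.png

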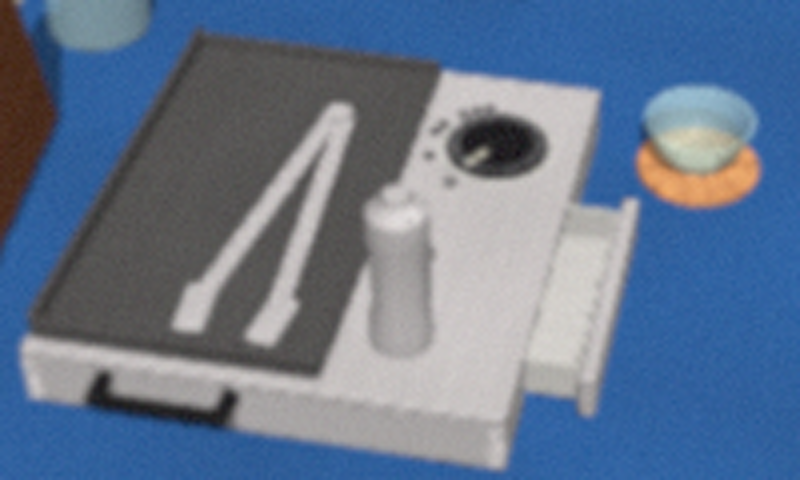

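View pics/scenecrop.png

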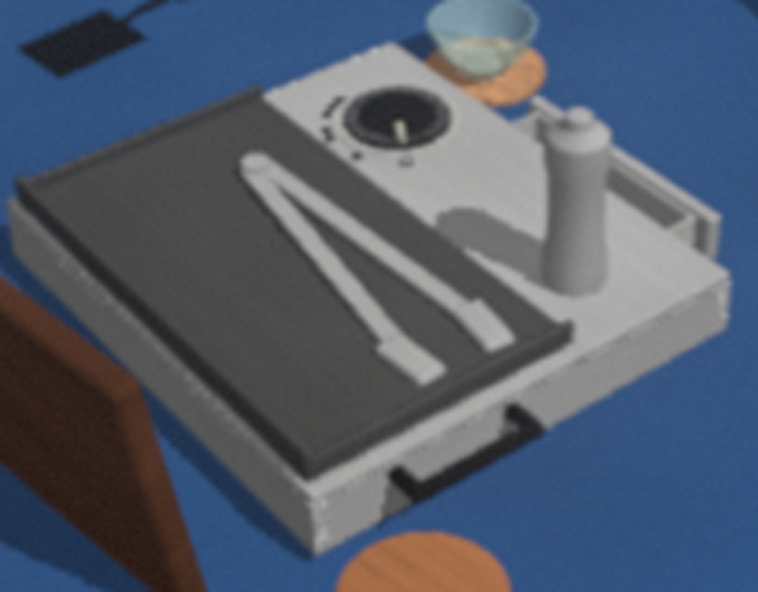

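```bash
python3 - <<'E'
from h import *
import pickle
S=pickle.load(open("scene0.pkl","rb"));D=pickle.load(open("side0.pkl","rb"))
f=lambda x,y:(x/4+145,y/4+160); g=lambda x,y:(x/3.7+140,y/3.7+180)
for n,d,k in(("side",D,dict(fr=f(599,90),fl=f(507,424),dial=f(497,147),ring=f(448,182),t1=f(430,155),t2=f(438,128),pan_r=f(636,200),pan_l=f(597,378),bowl=f(699,168),mill=f(400,352))),
  ("scene",S,dict(fr=g(390,43),fl=g(728,272),dial=g(397,118),ring=g(405,161),t1=g(357,155),t2=g(327,134),pan_r=g(537,97),pan_l=g(720,217),bowl=g(487,75),mill=g(575,290)))):
    for q,uv in k.items():
        z=dict(dial=.066,pan_r=.05,pan_l=.05,bowl=.006).get(q,.06); print(n,q,onz(d,uv,z).round(4))
E
```

```text
side fr [ 0.5447 -0.1623  0.06  ]
side fl [0.5888 0.2178 0.06  ]
side dial [ 0.62   -0.0718  0.066 ]
side ring [ 0.6541 -0.0329  0.06  ]
side t1 [ 0.6715 -0.0652  0.06  ]
side t2 [ 0.6691 -0.1003  0.06  ]
side pan_r [ 0.5107 -0.0354  0.05  ]
side pan_l [0.5318 0.1599 0.05  ]
side bowl [ 0.4601 -0.1356  0.006 ]
side mill [0.6673 0.1555 0.06  ]
scene fr [ 0.5498 -0.1581  0.06  ]
scene fl [0.5938 0.2146 0.06  ]
scene dial [ 0.6254 -0.0708  0.066 ]
scene ring [ 0.6538 -0.0331  0.06  ]
scene t1 [ 0.6726 -0.0633  0.06  ]
scene t2 [ 0.6696 -0.0989  0.06  ]
scene pan_r [ 0.5149 -0.033   0.05  ]
scene pan_l [0.5381 0.1639 0.05  ]
scene bowl [ 0.4694 -0.1303  0.006 ]
scene mill [0.6789 0.1539 0.06  ]
```

Request:
arm_command(
  series=[
    {"dp": [0, 0, 0], "angular": [-0.096, 0, 0], "gripper": 0},
    {"dp": [0, -0.306, -0.392], "angular": [0, 0, 0], "gripper": 0},
    {"dp": [0, -0.306, -0.392], "angular": [0, 0, 0], "gripper": 0},
    {"dp": [0, -0.306, -0.392], "angular": [0, 0, 0], "gripper": 0},
    {"dp": [0, -0.306, -0.392], "angular": [0, 0, 0], "gripper": 0},
    {"dp": [0, -0.306, -0.392], "angular": [0, 0, 0], "gripper": 0},
    {"dp": [0, -0.306, -0.392], "angular": [0, 0, 0], "gripper": 0},
    {"dp": [0, -0.306, -0.392], "angular": [0, 0, 0], "gripper": 0},
  ],
  grip_force=30,
)

```text
clock: 1.15
position: [0.3758, 0.192, 0.2289]
ee_rot: [0.525, -0.475, 0.525, 0.473]
contact_force: [0.9, 0.9, -0.2]
width: 0.0003
```

```bash
cat > to.py <<'E'
from h import *
import sys
T=pose(); g=np.array([float(v) for v in sys.argv[1:4]]); s=get_state()
print("t",s["clock"],"pos",T[:3,3].round(4),"F",s["contact_force"].round(2),"headY",np.degrees(np.arctan2(T[1,1],T[0,1])).round(1),"xdir",T[:3,0].round(3),"w",s["width"])
print("dp units", (T[:3,:3].T@(g-T[:3,3])/.12).round(3))
E
python3 to.py .464 .071 .028
```

```text
t 1.15 pos [0.3758 0.192  0.2289] F [ 0.92  0.94 -0.16] headY 174.2 xdir [ 0.001 -0.002 -1.   ] w 0.000308326664034666
dp units [ 1.676 -0.832 -0.926]
```

Request:
arm_command(
  series=[
    {"dp": [0, -0.29, -0.33], "angular": [0, 0, 0], "gripper": 0},
    {"dp": [0, -0.29, -0.33], "angular": [0, 0, 0], "gripper": 0},
    {"dp": [0, -0.29, -0.33], "angular": [0, 0, 0], "gripper": 0},
    {"dp": [0.4, 0, 0], "angular": [0, 0, 0], "gripper": 0},
    {"dp": [0.4, 0, 0], "angular": [0, 0, 0], "gripper": 0},
    {"dp": [0.4, 0, 0], "angular": [0, 0, 0], "gripper": 0},
    {"dp": [0.4, 0, 0], "angular": [0, 0, 0], "gripper": 0},
    {"dp": [0, 0, 0], "angular": [0, 0, 0], "gripper": 0},
  ],
)

```text
clock: 2.15
position: [0.475, 0.0525, 0.0329]
ee_rot: [0.529, -0.473, 0.526, 0.469]
contact_force: [-0.5, 0.6, -0.9]
width: -0.0
```

```bash
python3 to.py .464 .071 .028;python3 - <<'E'
from h import *
d=grab("wrist");cv2.imwrite("pics/w1.png",d["image"])
import pickle;pickle.dump(d,open("w1.pkl","wb"))
E
```

```text
t 2.15 pos [0.475  0.0525 0.0329] F [-0.5   0.64 -0.87] headY 173.6 xdir [ 0.007 -0.002 -1.   ] w -2.888511180456382e-05
dp units [0.04  0.109 0.143]
```

View pics/w1.png

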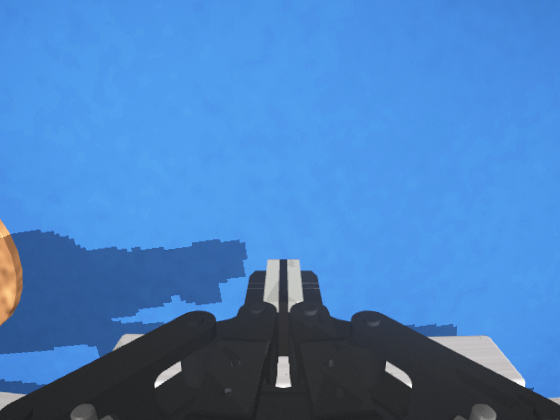

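Request:
arm_command(
  series=[
    {"dp": [0.03, -0.15, 0.1], "angular": [0, 0, 0], "gripper": 0},
    {"dp": [0, -0.13, 0], "angular": [0, 0, 0], "gripper": 0},
    {"dp": [0, -0.1, 0], "angular": [0, 0, 0], "gripper": 0},
    {"dp": [0, -0.08, 0], "angular": [0, 0, 0], "gripper": 0},
    {"dp": [0, -0.08, 0], "angular": [0, 0, 0], "gripper": 0},
    {"dp": [0, -0.08, 0], "angular": [0, 0, 0], "gripper": 0},
    {"dp": [0, -0.03, 0], "angular": [0, 0, 0], "gripper": 0},
    {"dp": [0, -0.03, 0], "angular": [0, 0, 0], "gripper": 0},
  ],
)

```text
clock: 3.2
position: [0.5483, 0.0564, 0.0378]
ee_rot: [0.523, -0.467, 0.532, 0.475]
contact_force: [-9.7, 2.4, 7.2]
width: 0.0004
```

```bash
python3 to.py .55 .06 .028
```

```text
t 3.2 pos [0.5483 0.0564 0.0378] F [-9.75  2.42  7.15] headY 173.5 xdir [-0.017  0.001 -1.   ] w 0.0004014110968632034
dp units [ 0.081 -0.012  0.031]
```

Request:
arm_command(
  series=[
    {"dp": [0, -0.06, 0], "angular": [0, 0, 0], "gripper": 0},
    {"dp": [0, -0.08, 0], "angular": [0, 0, 0], "gripper": 0},
    {"dp": [0, -0.08, 0], "angular": [0, 0, 0], "gripper": 0},
    {"dp": [0, -0.08, 0], "angular": [0, 0, 0], "gripper": 0},
    {"dp": [0, -0.08, 0], "angular": [0, 0, 0], "gripper": 0},
    {"dp": [0, 0, 0], "angular": [0, 0, 0], "gripper": 0},
    {"dp": [0, 0, 0], "angular": [0, 0, 0], "gripper": 0},
    {"dp": [0, 0, 0], "angular": [0, 0, 0], "gripper": 0},
  ],
)

```text
clock: 4.2
position: [0.5473, 0.0564, 0.0392]
ee_rot: [0.499, -0.44, 0.554, 0.5]
contact_force: [-3.2, 0.3, 0.3]
width: 0.0006
```

```bash
python3 to.py .55 .06 .028
```

```text
t 4.2 pos [0.5473 0.0564 0.0392] F [-3.16  0.33  0.27] headY 173.5 xdir [-0.114  0.01  -0.993] w 0.0005923226427344249
dp units [ 0.091 -0.03   0.033]
```

Request:
arm_command(
  series=[
    {"dp": [0, 0.15, 0], "angular": [0, 0, 0], "gripper": 0},
    {"dp": [0, 0.15, 0], "angular": [0, 0, -0.075], "gripper": 0},
    {"dp": [-0.3, 0, 0], "angular": [0, 0, 0], "gripper": 0},
    {"dp": [-0.45, 0, 0], "angular": [0, 0, 0], "gripper": 0},
    {"dp": [-0.45, 0, 0], "angular": [0, 0, 0], "gripper": 0},
    {"dp": [-0.3, 0, -0.4], "angular": [0, 0, 0], "gripper": 0},
    {"dp": [0, 0, -0.5], "angular": [0, 0, 0], "gripper": 0},
    {"dp": [0, 0, 0], "angular": [0, 0, 0], "gripper": 0},
  ],
)

```text
clock: 5.2
position: [0.5062, -0.052, 0.2307]
ee_rot: [0.532, -0.481, 0.522, 0.462]
contact_force: [-0.5, 0.5, -0.3]
width: 0.0001
```

```bash
python3 to.py .6227 -.0725 .1;python3 - <<'E'
from h import *
import pickle
o=[]
for n in("wrist","side"):
    d=grab(n);o.append(d["image"] if n=="wrist" else cv2.resize(d["image"][150:290,130:350],(560,356),interpolation=cv2.INTER_CUBIC))
    pickle.dump(d,open(n[0]+"2.pkl","wb"))
cv2.imwrite("pics/w2.png",cv2.resize(np.hstack([o[0],cv2.copyMakeBorder(o[1],0,64,0,0,0)]),(800,300)))
E
```

```text
t 5.2 pos [ 0.5062 -0.052   0.2307] F [-0.49  0.48 -0.34] headY 173.6 xdir [ 0.029 -0.011 -1.   ] w 0.00010631807533342416
dp units [ 1.119 -0.95  -0.053]
```

View pics/w2.png

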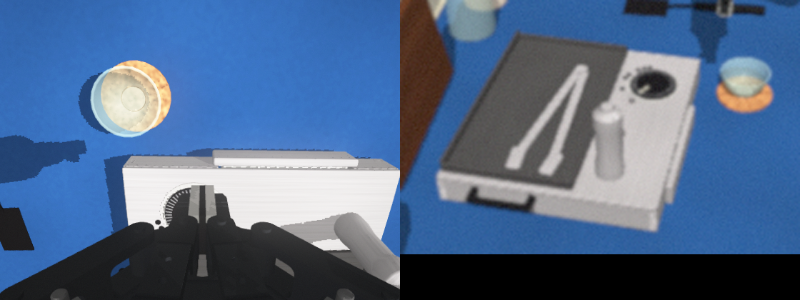

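```bash
cat >> to.py <<'E'
h=np.radians(float(sys.argv[4])) if len(sys.argv)>4 else np.arctan2(T[1,1],T[0,1])
X=np.array([0,0,-1.]);Y=np.array([np.cos(h),np.sin(h),0]);G=np.c_[X,Y,np.cross(X,Y)]
print("ang units",(R.from_matrix(T[:3,:3].T@G).as_rotvec()/(np.pi/2)).round(3))
E
python3 - <<'E'
from h import *
import pickle
d=pickle.load(open("w2.pkl","rb"))
a,b=onz(d,(173.6,234),.06),onz(d,(557,238),.06);print(a,b)
gy=(b-a)[:2]/np.linalg.norm((b-a)[:2]);gx=np.array([gy[1],-gy[0]]);print(np.linalg.norm(b-a),"dial",(a+b)[:2]/2+.065*gx-.095*gy, a[:2]+.065*gx+.095*gy,"yaw",np.degrees(np.arctan2(gx[1],gx[0])))
for q in((-140,),): print(q)
E
python3 to.py .5976 -.089 .1 213.6
```

```text
[ 0.54359123 -0.16022822  0.06      ] [0.58939851 0.20518131 0.06      ]
0.3682695067604619 dial [ 0.61917348 -0.07987072] [ 0.61990303 -0.07405103] yaw -7.145254561240318
(-140,)
t 5.3 pos [ 0.5061 -0.0486  0.2302] F [-0.39  0.24 -0.15] headY 173.8 xdir [ 0.028 -0.008 -1.   ] w -2.3689665392939603e-05
dp units [ 1.109 -0.763 -0.246]
ang units [-0.442 -0.009  0.016]
```

Request:
arm_command(
  series=[
    {"dp": [0, 0, 0], "angular": [-0.115, -0.009, 0.016], "gripper": 0},
    {"dp": [0, 0, 0], "angular": [-0.115, 0, 0], "gripper": 0},
    {"dp": [0, 0, 0], "angular": [-0.115, 0, 0], "gripper": 0},
    {"dp": [0, 0, 0], "angular": [-0.115, 0, 0], "gripper": 0},
    {"dp": [0.1, -0.155, -0.24], "angular": [0, 0, 0], "gripper": 0},
    {"dp": [0.3, -0.155, -0.24], "angular": [0, 0, 0], "gripper": 0},
    {"dp": [0.4, -0.155, -0.24], "angular": [0, 0, 0], "gripper": 0},
    {"dp": [0, 0, 0], "angular": [0, 0, 0], "gripper": 0},
  ],
)

```text
clock: 6.3
position: [0.6102, -0.071, 0.129]
ee_rot: [-0.318, 0.634, -0.309, -0.634]
contact_force: [-0.9, 0.4, 0.2]
width: 0.0002
```

```bash
python3 to.py .5968 -.0895 .070 213.6
```

```text
t 6.3 pos [ 0.6102 -0.071   0.129 ] F [-0.88  0.37  0.19] headY -142.6 xdir [ 0.006  0.011 -1.   ] w 0.0002343491485133407
dp units [ 0.489  0.188 -0.057]
ang units [0.042 0.004 0.007]
```

Request:
arm_command(
  series=[
    {"dp": [0, 0.188, -0.057], "angular": [0.042, 0.004, 0.007], "gripper": 0},
    {"dp": [0.2, 0, 0], "angular": [0, 0, 0], "gripper": 0},
    {"dp": [0.15, 0, 0], "angular": [0, 0, 0], "gripper": 0},
    {"dp": [0.05, 0, 0], "angular": [0, 0, 0], "gripper": 0},
    {"dp": [0, 0, 0], "angular": [0, 0, 0], "gripper": 0},
    {"dp": [0, 0, 0], "angular": [0, 0, 0], "gripper": 0},
    {"dp": [0, 0, 0], "angular": [0, 0, 0], "gripper": 0},
    {"dp": [0, 0, 0], "angular": [0, 0, 0], "gripper": 0},
  ],
)

```text
clock: 7.3
position: [0.5992, -0.0834, 0.0859]
ee_rot: [-0.333, 0.627, -0.331, -0.621]
contact_force: [-0.2, 1.0, 1.2]
width: -0.0
```

```bash
python3 to.py .5968 -.0895 .066 213.6
```

```text
t 7.3 pos [ 0.5992 -0.0834  0.0859] F [-0.24  1.01  1.22] headY -146.0 xdir [ 0.009 -0.001 -1.   ] w -7.752341840805538e-06
dp units [ 0.165  0.046 -0.03 ]
ang units [ 0.004 -0.004  0.005]
```

Request:
arm_command(
  series=[
    {"dp": [0.1, 0.046, -0.04], "angular": [0.004, -0.004, 0.005], "gripper": 0},
    {"dp": [0.04, 0, 0], "angular": [0, 0, 0], "gripper": 0},
    {"dp": [0.03, 0, 0], "angular": [0, 0, 0], "gripper": 0},
    {"dp": [0.025, 0, 0], "angular": [0, 0, 0], "gripper": 0},
    {"dp": [0.02, 0, 0], "angular": [0, 0, 0], "gripper": 0},
    {"dp": [0.015, 0, 0], "angular": [0, 0, 0], "gripper": 0},
    {"dp": [0.015, 0, 0], "angular": [0, 0, 0], "gripper": 0},
    {"dp": [0.015, 0, 0], "angular": [0, 0, 0], "gripper": 0},
  ],
)

```text
clock: 8.3
position: [0.5979, -0.0916, 0.0617]
ee_rot: [-0.334, 0.624, -0.334, -0.622]
contact_force: [-2.7, 0.7, 12.0]
width: -0.0001
```

```bash
python3 to.py .5968 -.0895 .0635 213.6
```

```text
t 8.3 pos [ 0.5979 -0.0916  0.0617] F [-2.71  0.71 12.04] headY -146.4 xdir [ 0.002 -0.001 -1.   ] w -9.824332025153662e-05
dp units [-0.015 -0.003  0.02 ]
ang units [-0.    -0.002  0.001]
```

Request:
arm_command(
  series=[
    {"dp": [-0.01, -0.004, 0.043], "angular": [0.111, 0, 0], "gripper": 0},
    {"dp": [0.005, -0.004, 0.043], "angular": [0.111, 0, 0], "gripper": 0},
    {"dp": [0.005, -0.004, 0.043], "angular": [0.111, 0, 0], "gripper": 0},
    {"dp": [0.005, -0.004, 0.043], "angular": [0.111, 0, 0], "gripper": 0},
    {"dp": [0.005, -0.004, 0.043], "angular": [0.111, 0, 0], "gripper": 0},
    {"dp": [0.005, 0, 0], "angular": [0, 0, 0], "gripper": 0},
    {"dp": [0.005, 0, 0], "angular": [0, 0, 0], "gripper": 0},
    {"dp": [0.005, 0, 0], "angular": [0, 0, 0], "gripper": 0},
  ],
)

```text
clock: 9.3
position: [0.5958, -0.0697, 0.0637]
ee_rot: [0.571, -0.422, 0.57, 0.414]
contact_force: [-1.6, 0.6, 5.2]
width: -0.0003
```

```bash
cat > dial.py <<'E'
from h import *
import pickle,sys
C=np.array([.622,-.073,.064]); o=[]
for n in("side","scene"):
    d=grab(n); pickle.dump(d,open(n+"_l.pkl","wb")); u,v=pix(d,C).astype(int)
    o.append(cv2.resize(d["image"][v-27:v+27,u-36:u+36],(400,300),interpolation=cv2.INTER_CUBIC))
cv2.imwrite(sys.argv[1],np.hstack(o))
E
python3 to.py .5968 -.0895 .0635; python3 dial.py pics/d1.png
```

```text
t 9.3 pos [ 0.5958 -0.0697  0.0637] F [-1.58  0.56  5.23] headY 162.5 xdir [ 0.008 -0.008 -1.   ] w -0.00032954789736178635
dp units [ 0.003 -0.057 -0.155]
ang units [-0.    -0.004  0.006]
```

View pics/d1.png

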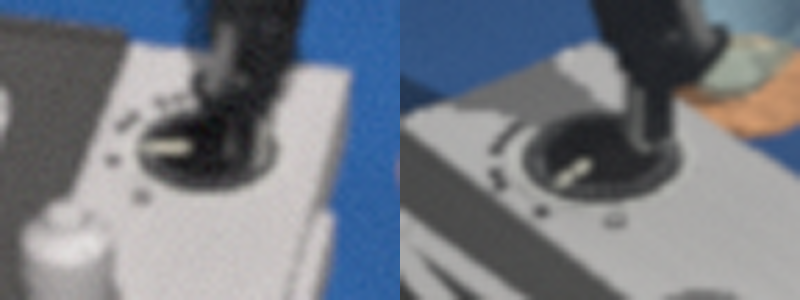

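Request:
arm_command(
  series=[
    {"dp": [0.008, 0.006, 0.043], "angular": [0.1, 0, 0], "gripper": 0},
    {"dp": [0.008, 0.006, 0.043], "angular": [0.1, 0, 0], "gripper": 0},
    {"dp": [0.008, 0.006, 0.043], "angular": [0.1, 0, 0], "gripper": 0},
    {"dp": [0.008, 0.006, 0.043], "angular": [0.1, 0, 0], "gripper": 0},
    {"dp": [0.005, 0, 0], "angular": [0, 0, 0], "gripper": 0},
    {"dp": [0.005, 0, 0], "angular": [0, 0, 0], "gripper": 0},
    {"dp": [0.005, 0, 0], "angular": [0, 0, 0], "gripper": 0},
    {"dp": [0.005, 0, 0], "angular": [0, 0, 0], "gripper": 0},
  ],
)

```text
clock: 10.4
position: [0.6083, -0.0545, 0.0627]
ee_rot: [0.676, -0.227, 0.667, 0.214]
contact_force: [-1.3, 1.2, 6.9]
width: -0.0
```

```bash
python3 to.py .5968 -.0895 .0635; python3 dial.py pics/d2.png
```

```text
t 10.4 pos [ 0.6083 -0.0545  0.0627] F [-1.31  1.17  6.87] headY 126.4 xdir [ 0.018 -0.014 -1.   ] w -5.591815328122901e-06
dp units [-0.005 -0.178 -0.25 ]
ang units [0.    0.004 0.014]
```

View pics/d2.png

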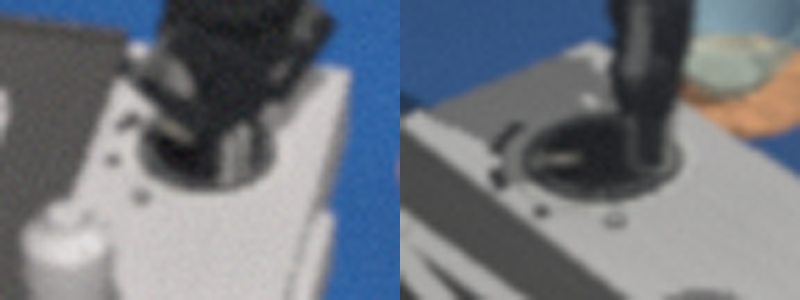

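```bash
cat > ang.py <<'E'
from h import *
import pickle,sys
C=np.array([.622,-.073,.064])
a=[float(v) for v in sys.argv[1:]]
for n,(x1,y1) in zip(("side","scene"),((a[0],a[1]),(a[2]-400,a[3]))):
    d=pickle.load(open(n+"_l.pkl","rb"));u,v=pix(d,C).astype(int)
    P=onz(d,(u-36+x1/5.556,v-27+y1/5.556),.0625);w=P-C
    print(n,P.round(4),"heat",1.05-(np.arctan2(w[1],w[0])+np.radians(6.9)))
E
python3 ang.py 160 122 540 160
```

```text
side [ 0.649  -0.0988  0.0625] heat 1.693175243607826
scene [ 0.646  -0.0932  0.0625] heat 1.6280080613089252
```

Request:
arm_command(
  series=[
    {"dp": [0.005, 0, -0.035], "angular": [-0.1, 0, 0], "gripper": 0},
    {"dp": [0.003, 0, 0], "angular": [0, 0, 0], "gripper": 0},
    {"dp": [-0.04, 0, 0], "angular": [0, 0, 0], "gripper": 0},
    {"dp": [-0.1, 0, 0], "angular": [0, 0, 0], "gripper": 0},
    {"dp": [-0.3, 0, 0], "angular": [0, 0, 0], "gripper": 0},
    {"dp": [-0.4, 0, 0], "angular": [0, 0, 0], "gripper": 0},
    {"dp": [-0.4, 0.3, 0], "angular": [0, 0, 0], "gripper": 0},
    {"dp": [-0.3, 0, 0], "angular": [0, 0, 0], "gripper": 0},
  ],
)

```text
clock: 11.5
position: [0.5733, -0.029, 0.249]
ee_rot: [0.653, -0.282, 0.648, 0.273]
contact_force: [0.9, -0.1, -0.0]
width: 0.0
```

```bash
python3 to.py .5968 -.0895 .0635; python3 dial.py pics/d3.png
```

```text
t 11.5 pos [ 0.5733 -0.029   0.249 ] F [ 0.93 -0.13 -0.03] headY 136.2 xdir [ 0.011 -0.01  -1.   ] w 3.9053108496706675e-05
dp units [ 1.553 -0.467 -0.228]
ang units [0.   0.   0.01]
```

View pics/d3.png

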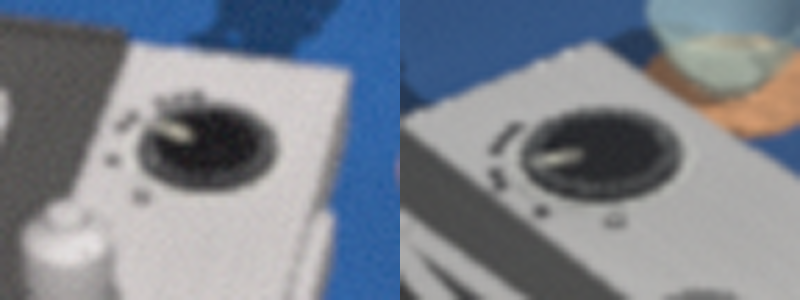

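```bash
python3 - <<'E'
from h import *
import pickle
for n in("side","scene"):
    d=pickle.load(open(n+"_l.pkl","rb"));im=d["image"].astype(int)
    C0=np.array([.622,-.073,.066]);H,W=im.shape[:2]
    # rectified top view of dial plane, 0.25 mm px, griddle axes
    s=np.arange(-240,240)*.25e-3; X,Y=np.meshgrid(s,s,indexing="ij")
    y=np.radians(-6.9);gx=np.array([np.cos(y),np.sin(y)]);gy=np.array([-gx[1],gx[0]])
    for z,nm in((.066,"top"),(.06,"deck")):
        m=np.array([[pix(d,[*(C0[:2]+a*gx+b*gy),z]) for b in s[::2]] for a in s[::2]],np.float32)
        g=cv2.cvtColor(cv2.remap(d["image"],m[...,0],m[...,1],cv2.INTER_LINEAR),cv2.COLOR_BGR2GRAY)
        A,B=np.meshgrid(s[::2],s[::2],indexing="ij");r=np.hypot(A,B)
        if nm=="top":
            dark=(g<90)&(r<.048); c=np.array([A[dark].mean(),B[dark].mean()])
            k=(r<.031)&(g>np.percentile(g[r<.031],95)); P=np.c_[A[k],B[k]]
            mean=P.mean(0); v=np.linalg.svd(P-mean)[2][0]; v*=np.sign(v@(mean-c))
            print(n,"dark centre",c,"pointer mean",mean,"heat by centre",1.05-np.arctan2(*(mean-c)[::-1]),"heat by line",1.05-np.arctan2(v[1],v[0]))
        else:
            k=((r>.047)&(r<.058)&(A>-.02)&(g<130)).astype(np.uint8)
            _,_,st,ce=cv2.connectedComponentsWithStats(k)
            print([(round(1.05-np.arctan2(s[::2][int(q[0])],s[::2][int(q[1])]),2),t[4]) for q,t in zip(ce[1:],st[1:]) if t[4]>12])
E
```

```text
side dark centre [-0.00235937 -0.00106611] pointer mean [ 0.02007899 -0.01308739] heat by centre 1.5418347409779927 heat by line 1.5875409306570514
[(np.float64(2.32), np.int32(1152))]
scene dark centre [0.00210118 0.00138529] pointer mean [ 0.02112119 -0.01136525] heat by centre 1.6405656093704897 heat by line 1.2440844628722372
[(np.float64(2.77), np.int32(370)), (np.float64(2.13), np.int32(548)), (np.float64(0.05), np.int32(59)), (np.float64(1.46), np.int32(500)), (np.float64(0.78), np.int32(239))]
```

Request:
arm_command(
  series=[
    {"dp": [0, -0.4, 0], "angular": [0, 0, 0], "gripper": 0},
    {"dp": [0, -0.4, 0], "angular": [0, 0, 0], "gripper": 0},
    {"dp": [0, -0.4, 0], "angular": [0, 0, 0], "gripper": 0},
    {"dp": [0, -0.2, 0], "angular": [0, 0, 0], "gripper": 0},
    {"dp": [0, 0, 0], "angular": [0, 0, 0], "gripper": 0},
    {"dp": [0, 0, 0], "angular": [0, 0, 0], "gripper": 0},
    {"dp": [0, 0, 0], "angular": [0, 0, 0], "gripper": 0},
    {"dp": [0, 0, 0], "angular": [0, 0, 0], "gripper": 0},
  ],
)

```text
clock: 12.6
position: [0.6976, -0.1467, 0.2525]
ee_rot: [0.653, -0.284, 0.646, 0.275]
contact_force: [-0.4, -0.7, 0.7]
width: 0.0001
```

```bash
python3 - <<'E'
from h import *
import pickle
d=grab("wrist");cv2.imwrite("pics/w3.png",d["image"]);pickle.dump(d,open("w3.pkl","wb"));print(pose()[:3,3],pix(d,[.622,-.073,.066]))
E
```

```text
[ 0.69763354 -0.14665573  0.25263352] [283.79487988  59.24634813]
```

View pics/w3.png

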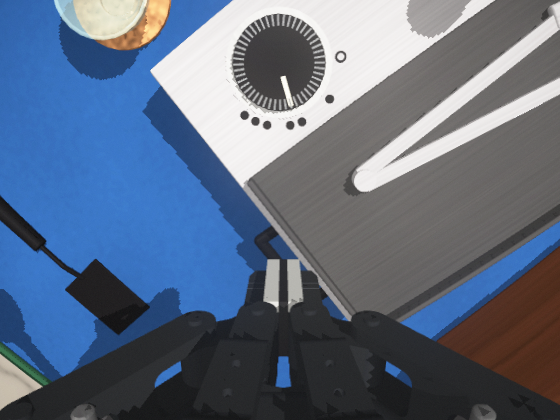

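The wrist picture settles it. The dial centre is at (279,60) and the pointer tip at (291,106), in line with the two-dot pair at about (296,123). Nothing is being touched.

```bash
python3 -c "
from rig import *
print(get_state()['contact_force']); print(sign_off())"
```

```text
[-0.64185229  0.57142691 -0.43252415]
the job is handed in; nothing more can be done
None
```

I pushed the drip tray home, turned the heat dial from the ring to the two-dot mark, let go of it, and handed the job in after about 13 s of robot time.

- **Tray:** I pushed it with the closed fingertips until it stopped moving against about 10 N. The wrist and side pictures afterwards show the panel close against the griddle front. I had no direct reading of the joint. The tool tilted about 6.5° against the stop; I levelled it before moving on.
- **Dial:** I pressed with about 5–7 N while rubbing; the first press reached 12 N, so it probably bottomed the spring. The first arc reached about one dot, and the second went a little past two dots. I turned it back about 10° before lifting off, and it settled.
- **Last checks:** The final wrist picture shows the pointer in line with the two dots, with directions of 14.6° and 15.1° in the image. The coarser estimates from the scene and side cameras disagreed, ranging from 1.24 to 1.64 rad. I trusted the close view, because every one of them is still nearer to two dots than to any other detent.
- **Other objects:** In the pictures I took, nothing else looked moved. I did not measure this, and the dish was not in the later pictures. The force reading at hand-in was only noise.

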